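Level the riser shelf with its key

ROBOT

A 6-joint arm with a two-finger parallel gripper is mounted at the origin on a cart in front of the work surface, level with it; the furniture and walls round the work are solid. World frame = base frame: x ahead of the robot, y to its left, z up, the work surface at z = 0. Lengths are in mm, angles in rad, forces in N, time in s.
With the tool pointing down it reaches from about 400 to 925 mm from the base axis. Payload 12.5 kg.
Tool frame: the origin (TCP) lies at the very end of the fingers, on their centre line; the grasp point (between the pads) lies 19 mm behind it (manip.grip_depth is the distance from the TCP to the grasp point, in mm); z points along the fingers, y is the line along which they close (so a half turn about z gives the same grasp; the last joint's range is limited). The gripper opens to 95 mm and grips with 3 to 60 N. Pads are 20 mm wide; open, the fingers measure 119 mm over their backs; the gripper's body (75 mm by 180 mm) begins 59 mm behind the grasp point.
Start: joints at [-1.254, 0.491, 1.559, -0, 1.092, -0.106], TCP at [256.471, -569.973, 214.661] pointing down, gripper open.
Joint ranges: [-3.1, 3.1], [-0.84, 2.19], [0.05, 2.79], [-1.13, 4.28], [0.06, 2.93], [-2.69, 2.69]. Speed limits (rad/s): [2.22, 2.22, 2.79, 3.14, 3.14, 3.14].

INTERFACE

Orientations are given as a unit quaternion [x, y, z, w].
In Python, from station import manip, capture, camera_info, job gives the robot as it stands.
- The arm moves only by the tool servo_tool, never from a script. Its argument "targets" is a list that holds one entry, the list of rows, each a list of 5 numbers: the shift along the tool's x, y, z in cm, then the turn about the tool's z in rad, then the opening, from 0 (shut) to 1 (fully open). A call has 1 to 20 rows; each row shifts and turns the commanded pose from where the row before left it, along the tool's axes as they then stand; what a row does not reach is not made up. A row lasts 1/8 s, in which the tool goes at most 62.5 mm and 10.7 degrees, less where a joint would pass 70% of its speed; a pose out of reach is approached as far as the arm can. A call with a gripper value outside its range is refused whole. The fingers move at their own pace and stop on an object; "squeeze" is the grip in N (left out, the last holds). Time passes only in rows, so rows that do not move let the fingers close. It gives the time, the measured TCP pose, the force, the opening and the grip force at its end, in the units of the state.
- manip.sense(): the state, without advancing time (a new reading comes with each control period).
- capture(name): name is "side" or "top"; returns (picture, depth): 480x640x3 uint8, red, green, blue; 480x640 float32, mm along the optical axis (not along the pixel's ray), 0 where there is no reading.
- camera_info(name): a dict with "fx", "fy", "cx", "cy" (pixels), "R" (3x3) and "t" (3): a world point X has camera coordinates R X + t. Camera axes: x right, y down, z forward; pixel columns grow to the right and rows downward; lengths in mm; the calibration is good to about 2 mm. A picture is of the moment at which its call begins. camera_info takes no time and is no camera call.
- job.finish_job(): hands the job in; it is judged then, once.
The state is a dict: "time": time; "qpos": joint angles; "dq": joint speeds; "effort": joint torques, N m; "position": TCP position; "eef_rot": TCP orientation; "contact_force": force on the tool from outside, world axes, zero at the start; "torque": the same for the moment, N m; "opening": finger opening in mm; "grip_force": force on a finger pad.
Only numpy, scipy, OpenCV 4.12 (cv2) and the standard library are available. Lean on these libraries where they do the work, as an engineer would, in place of code of your own. Each camera call takes 0.05 s, during which the arm holds its last target. There are 200 camera calls.

TASK

Push the tab of the key dock's spring ejector all the way in so that the levelling key comes out from under the roof, and pick the key up. Fit the key over the foot's drive blade, press the shelf's sprung spirit level down flat onto the board with it and turn the foot until the bubble stands between the two black lines. Finish like that, still gripping the key and pressing the level fully down on the board; leave the tumbler, tin and can alone.

Things in the scene. Friction and masses are not known exactly. Their poses are not given: they have to be found in the camera images.
- dock: Grey key dock fixed on the worktop, 66 x 220 mm, origin at the worktop under it. A roofed bay 83 mm high (x +-32, y -33 to +21 mm) hides the key at first. From it an open ledge (floor 6 mm above the worktop, side rails 16 mm high and 50 mm apart) runs along the dock's -y to a lip at y -106 mm. The ejector tab stands at the +y end. Position and yaw vary.
- ejector_tab (a point): Point on the outer (+y) face of the black upright ejector tab, 45 mm above the worktop; axes as the dock's. The tab is 44 mm wide (x), 8 mm thick, and reaches from 9 to 59 mm above the worktop. Push it along the dock's -y.
- ejector (a joint): Travel of the ejector slide in m: 0 at rest, 0.060 fully in. A spring (1 N at rest, 4 N fully in) brings it back when let go. Fully in, it has pushed the key 60 mm or a little less along the ledge, where the key stays.
- key: Levelling key, 0.12 kg, loose, upright in the bay, axes as the dock's; origin: centre of its underside. Steel skirt 43 (x) x 44 (y) x 20 mm high; across its underside a slot 13 mm wide, 12 mm deep, open at both ends, runs along the key's y. Black handle from 26 to 66 mm above the origin, 18 mm thick in x, 40 mm wide in y: grip it across x, at about 46 mm.
- stand: Low riser shelf on the worktop, 130 (x) x 280 (y) mm, wooden board with top at about 57 mm. The stand's origin is on the worktop under its middle. The board is hinged at the +y end, on an axis along x; the levelling foot is under the -y end (stand x 0, y -90 mm). The stand is fixed; its position and yaw vary.
- foot_head (a point): Centre of the top of the foot's steel drive blade; turns and tilts with the foot; z up along its axis. The blade is 7 mm thick in x and 28 mm long in y: the key's slot must lie along this y, either way round. It stands in a 36 mm round hole in the level plate, 2 mm below the plate's top while the level is up, 8 mm above it when the level is fully pressed.
- foot (a joint): Turn of the levelling foot in rad, growing clockwise seen from above; range -1.2 to 0.9, starts at -1.05 to -0.5. Clockwise raises this end of the shelf (8 mm a radian) and moves the bubble 12 mm a radian towards the stand's -y. Friction of 0.15 N m keeps it where it is left. The key's slot has about 0.2 rad of play on the blade.
- level (a joint): How far the sprung aluminium level is pressed down, in m: 0 up, 0.010 flat down; about 2 N starts it, 7 N presses it fully. Its plate, 62 mm square round the foot's hole, has its top 19 mm above the board when up, 9 mm when down; the key's underside presses on it. A bar 36 mm wide with the vial goes on to stand y 91 mm. Let go, it springs up and lifts the key off the blade.
- vial_center (a point): Centre of the greenish vial (74 mm long, along the stand's y) on the level, 118 mm from the foot's axis towards +y, midway between its two black lines, which are 20 mm apart.
- bubble (a joint): Place of the white bubble (14 mm long) along the vial in m: 0 midway between the black lines, positive towards the stand's +y. Shelf level at 0. It floats to the high end like a real one and takes 1 s to settle after each turn; at the start it settles at 0.006 to 0.013.
- tumbler: Bystander: clear tumbler, 48 mm wide, 61 mm high, origin at the middle of its underside.
- tin: Bystander: small food tin, 57 mm wide, 72 mm high, origin at the middle of its underside.
- can: Bystander: drinks can, 66 mm wide, 115 mm high, origin at the middle of its underside.

How it is judged:
By the outcome, as a careful person would: the job done as asked, in the order asked, and still so for the second after the job is handed in, while the arm keeps its last pose, push and grip.
It also fails if it takes over 72 s, if anything falls off the work surface, if the arm or the gripper's body presses on something with over 40 N, if the wrist force passes 120 N, or if a joint passes its speed limit or range.

## Working session

There is one attempt and no reset: what is moved stays moved. The work goes in short steps, Python scripts to look and compute and a tool call to move; the robot and the scene stay as the last step left them, time stands still between calls to the robot, and variables do not carry over. Pictures are saved under pics/ and viewed, at most 13 in all, crops included, and the job is handed in when it is done.

Besides the shell and the picture viewer there is one more tool, called after "Call:" as name(argument=value, ...), one argument or row to a line, values as JSON. servo_tool: Moves the arm, as the interface text tells. Its arguments: {"type":"object","properties":{"targets":{"type":"array"},"squeeze":{"type":"number"}},"required":["targets"]}

```bash
mkdir -p pics; ls
cat > h.py <<'E'
import numpy as np,cv2
from station import manip,capture,camera_info,job
def ray(cam,u,v):
    c=camera_info(cam);R=np.array(c["R"]);t=np.array(c["t"])
    return -R.T@t, R.T@np.array([(u-c["cx"])/c["fx"],(v-c["cy"])/c["fy"],1])
def onz(cam,u,v,z):
    o,d=ray(cam,u,v); return o+d*(z-o[2])/d[2]
def pt(cam,u,v,depth):
    o,d=ray(cam,u,v); return o+d*depth
def cloud(cam,D):
    c=camera_info(cam);R=np.array(c["R"]);t=np.array(c["t"])
    v,u=np.mgrid[0:480,0:640]
    P=np.stack([(u-c["cx"])/c["fx"]*D,(v-c["cy"])/c["fy"]*D,D],-1)
    return (P-t)@R
def save(n,im): cv2.imwrite(f"pics/{n}.png",im[...,::-1])
E
python3 - <<'E'
from h import *
for n in("top","side"):
    im,D=capture(n);save(n+"0",im);np.save(n+"0.npy",D);np.save(n+"0i.npy",im)
    o,d=ray(n,320,240);print(n,o,d,camera_info(n)["fx"])
s=manip.sense();print(s)
E
```

```text
pics
top [418.34764026  69.52567077 996.18606531] [ 0.2095496  -0.00917667 -0.97776441] 440.8320974367063
side [  525.87641563 -1094.34296017   734.0008133 ] [ 0.06929699  0.85729979 -0.51029578] 594.1379456651673
{'time': 0.1, 'qpos': array([-1.25360679e+00,  4.91473727e-01,  1.55938720e+00, -3.88056221e-05,
        1.09171935e+00, -1.05597353e-01]), 'dq': array([-0.00095067, -0.00134088,  0.00167879,  0.00020055,  0.00219084,
        0.00050468]), 'effort': array([ 2.86634808e-03, -6.13623118e+01, -2.58607739e+01,  6.94320747e-02,
        4.70336457e-02, -3.33154355e-05]), 'position': array([ 256.38410957, -569.75103375,  214.13651792]), 'eef_rot': array([ 9.77737490e-01,  2.09831258e-01, -6.92633995e-05, -4.89229749e-04]), 'contact_force': array([-0.26686598,  0.39708719, -0.00803393]), 'torque': array([-0.00072301,  0.03009407,  0.01244379]), 'grip_force': 0.0, 'opening': 95.17199367149658}
```

View pics/top0.png

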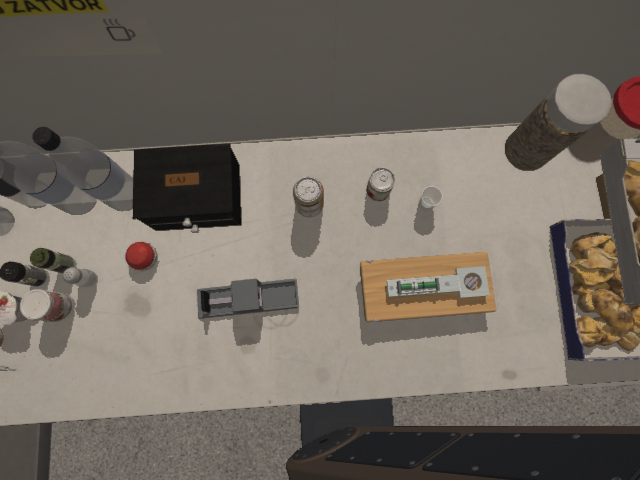

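View pics/side0.png

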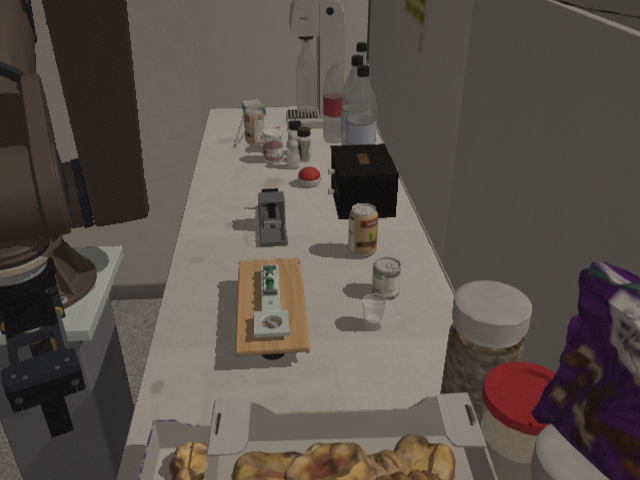

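The top picture shows the dock at about (248,298), its tab on the left at (203,302) and its ledge to the right. The stand is at (428,287), with the foot at (473,283) and the vial at (418,287). The can, tin and tumbler are behind at rows 180–200. Next I'll measure these.

Run:
```python
from h import *
im=np.load("top0i.npy");D=np.load("top0.npy");C=cloud("top",D)
np.set_printoptions(precision=1,suppress=True)
v,u=np.mgrid[0:480,0:640]
print("table z",np.median(C[340:370,330:350,2]))
def rect(m):
    P=C[m][:,:2].astype(np.float32);r=cv2.minAreaRect(P);return np.array(r[0]),r[1],r[2],len(P),np.median(C[m][:,2])
def box(a,b,c,d): return (u>a)&(u<b)&(v>c)&(v<d)
z=C[...,2]
print("dock>10",rect(box(190,310,270,325)&(z>10)))
print("roof",rect(box(220,270,270,325)&(z>72)))
print("tab",rect(box(190,225,280,325)&(z>40)&(z<66)))
print("tab z",np.sort(z[box(195,212,285,318)])[::-25][:12])
# board: wood colour
hsv=cv2.cvtColor(im,cv2.COLOR_RGB2HSV)
wood=box(350,505,245,330)&(z>48)
print("board",rect(wood))
pl=box(380,495,255,310)&(z>66)
print("level",rect(pl)); 
print("plate",rect(box(456,495,255,310)&(z>66)))
g=box(380,460,265,305)&(hsv[...,1]>80)&(hsv[...,0]>40)&(hsv[...,0]<90)
print("green",rect(g))
for n,b in(("can",(285,330,170,220)),("tin",(362,400,160,205)),("tumb",(412,445,180,215))):
    print(n,rect(box(*b)&(z>40)))
crop=np.hstack([cv2.resize(im[255:315,375:500],None,fx=6,fy=6,interpolation=cv2.INTER_CUBIC)])
save("lev",crop)
S=capture("side")[0]
a=cv2.resize(S[180:250,225:325],(800,560),interpolation=cv2.INTER_CUBIC);save("dockside",a)
```

```text
table z 0.5635586516658548
dock>10 (array([502.1, 197. ]), (283.92950439453125, 111.4842529296875), 78.13739776611328, 1777, np.float64(61.41858220606939))
roof (array([487.5, 157.5]), (210.5838623046875, 76.01345825195312), 71.67005157470703, 849, np.float64(83.19176063127252))
tab (array([505.6, 317.2]), (9.486001968383789, 43.34902572631836), 89.65748596191406, 118, np.float64(56.83322894597262))
tab z [996.2  59.6  57.5  55.2  48.1  37.7  27.6  18.1  14.4  12.7  10.2   7.7]
board (array([ 501.6, -114.8]), (142.48507690429688, 378.45916748046875), 3.6724853515625, 7848, np.float64(56.02392501106129))
level (array([ 486.3, -105.9]), (78.35628509521484, 367.976318359375), 9.140620231628418, 1950, np.float64(73.09838534265921))
plate (array([ 482. , -106.6]), (69.7508316040039, 367.976318359375), 9.140619277954102, 722, np.float64(70.76099331308855))
green (array([474.6, -46.6]), (31.057235717773438, 256.20074462890625), 18.916109085083008, 133, np.float64(85.38546573589923))
can (array([582.6,  87.8]), (63.98262405395508, 325.65765380859375), 86.49787139892578, 939, np.float64(110.00629876827925))
tin (array([588.9, -25.6]), (56.236785888671875, 386.52655029296875), 69.14409637451172, 613, np.float64(68.83591707074231))
tumb (array([576.5, -62.2]), (45.928436279296875, 409.13604736328125), 43.81327438354492, 222, np.float64(57.16888546241009))
```

View pics/lev.png

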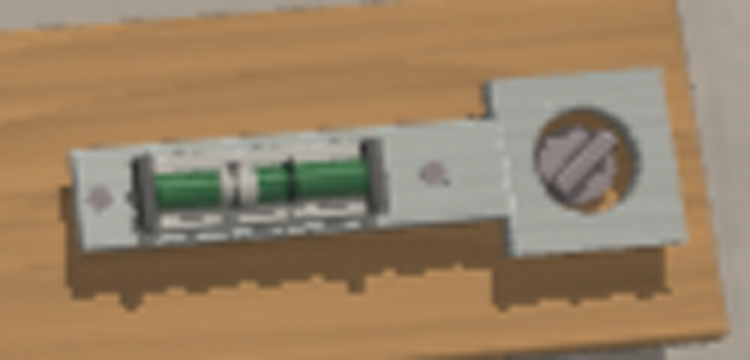

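The level crop shows the bubble at crop x≈238, over the left line (235). The right line is at 291, so the bubble sits about +9 mm towards +y. The blade slants up to the right at about (582,165). I'll refit with the missing-depth pixels removed.

Run:
```python
from h import *
im=np.load("top0i.npy");D=np.load("top0.npy");C=cloud("top",D)
np.set_printoptions(precision=1,suppress=True)
v,u=np.mgrid[0:480,0:640]
def box(a,b,c,d): return (u>a)&(u<b)&(v>c)&(v<d)
z=np.where(D>0,C[...,2],-99)
def rect(m):
    m=m.astype(np.uint8);k,l,st,_=cv2.connectedComponentsWithStats(m);m=l==1+np.argmax(st[1:,4])
    P=C[m][:,:2].astype(np.float32);r=cv2.minAreaRect(P);b=cv2.boxPoints(r);e=[b[1]-b[0],b[2]-b[1]]
    L=max(e,key=np.linalg.norm);a=np.degrees(np.arctan2(L[1],L[0]))%180
    return np.array(r[0]),np.array(sorted(r[1])),"long axis deg %.1f"%a,len(P),np.median(C[m][:,2])
ok=lambda lo,hi=130:(z>lo)&(z<hi)
print("dock",rect(box(190,310,270,325)&ok(4)))
print("roof",rect(box(215,275,265,325)&ok(75)))
print("tab",rect(box(190,225,280,325)&ok(50,66)))
print("board",rect(box(350,505,245,330)&ok(48)))
print("level",rect(box(375,500,250,310)&ok(65)))
print("plate",rect(box(457,495,255,310)&ok(68,85)))
for n,b in(("can",(285,330,170,220)),("tin",(362,400,160,205)),("tumb",(412,445,180,215))): print(n,rect(box(*b)&ok(30)))
# board heights for tilt
for x in(370,400,430,485): print(x,C[256 if x<480 else 258,x], C[312,x])
# side view
S,E=capture("side");Cs=cloud("side",E);zs=np.where(E>0,Cs[...,2],-99)
sb=lambda a,b,c,d:(u>a)&(u<b)&(v>c)&(v<d)
C=Cs
print("side roof",rect(sb(250,295,180,250)&(zs>75)&(zs<95)))
print("side level",rect(sb(240,305,255,345)&(zs>66)&(zs<95)))
print("side board",rect(sb(230,312,250,356)&(zs>48)&(zs<95)))
```

```text
dock (array([508.7, 231.9]), array([ 65.9, 226.3]), 'long axis deg 91.9', 2925, np.float64(15.001999341418118))
roof (array([509.6, 224.8]), array([56.7, 64.5]), 'long axis deg 2.0', 833, np.float64(83.1343299344308))
tab (array([504.9, 317.8]), array([ 9.1, 41.9]), 'long axis deg 2.2', 95, np.float64(57.5295837866305))
board (array([ 504.8, -162.4]), array([130.1, 279.5]), 'long axis deg 90.7', 7792, np.float64(55.970704979187914))
level (array([ 505. , -178.5]), array([ 62.1, 213. ]), 'long axis deg 90.5', 1933, np.float64(73.00384457440519))
plate (array([ 505.7, -252.1]), array([62. , 65.1]), 'long axis deg 90.7', 609, np.float64(70.92900522496392))
can (array([714.6,  79.7]), array([61.1, 64. ]), 'long axis deg 86.6', 959, np.float64(109.65712874922585))
tin (array([743.4, -84. ]), array([55.4, 56.2]), 'long axis deg 178.4', 638, np.float64(68.67615832450733))
tumb (array([ 701.8, -192.8]), array([45.4, 47.2]), 'long axis deg 130.5', 276, np.float64(51.976422691066155))
370 [586.6 -51.7  -0.5] [457.8 -34.   55.7]
400 [ 582.5 -121.    -4. ] [453.4 -96.6  58.3]
430 [ 568.8 -175.3   52.1] [ 449.2 -160.9   52.5]
485 [ 556.3 -294.    51.7] [ 441.4 -278.4   48.4]
side roof (array([511. , 223.8]), array([59.7, 63.3]), 'long axis deg 0.4', 297, np.float64(81.86967671963005))
side level (array([ 505.6, -178.8]), array([ 61.2, 216. ]), 'long axis deg 90.6', 1532, np.float64(71.11473888686047))
side board (array([ 505.2, -162.4]), array([130.2, 283.6]), 'long axis deg 90.7', 5943, np.float64(54.25723252317557))
```

Call:
servo_tool(
  targets=[
    [[0,0,0,-0.169,0],[0,0,0,-0.169,0],[0,0,0,-0.169,0],[0,0,0,-0.169,0],[0,0,0,-0.169,0],[0,0,0,-0.169,0],[0,0,0,-0.169,0],[3.2,3.3,0,0,0],[3.2,3.3,0,0,0],[3.2,3.3,0,0,0],[3.2,3.3,0,0,0],[3.2,3.3,0,0,0],[3.2,3.3,0,0,0],[3.2,3.3,0,0,0],[3.2,3.3,0,0,0],[0,0,0,0,0]],
  ],
  squeeze=20,
)

```text
time: 2.2
position: [512.9, -302.7, 214.4]
eef_rot: [0.693, 0.721, 0.0, -0.0]
contact_force: [0.5, -0.2, 0.1]
opening: -0.1
grip_force: 0.0
```

```bash
cat >> h.py <<'E'
from scipy.spatial.transform import Rotation as Ro
def rel(x,y,z):
    "shift in cm along tool axes to reach world point"
    s=manip.sense();R=Ro.from_quat(s["eef_rot"]).as_matrix()
    d=R.T@(np.array([x,y,z])-s["position"])/10
    h=np.degrees(np.arctan2(R[1,1],R[0,1]))
    print("t %.2f pos %s y-heading %.2f zaxis %s F %s T %s open %.1f grip %.1f\n shift cm %s"%(s["time"],s["position"].round(1),h,R[:,2].round(3),s["contact_force"].round(1),s["torque"].round(2),s["opening"],s["grip_force"],d.round(2)))
E
python3 -c "
from h import *
rel(506,345,120)"
```

```text
t 2.20 pos [ 512.9 -302.7  214.4] y-heading 2.20 zaxis [-0.  0. -1.] F [ 0.5 -0.2  0.1] T [-0.   -0.11 -0.01] open -0.1 grip 0.0
 shift cm [64.75  1.8   9.46]
```

Call:
servo_tool(
  targets=[
    [[4.1,0.11,0,0,0],[4.1,0.11,0,0,0],[4.1,0.11,0,0,0],[4.1,0.11,0,0,0],[4.1,0.11,0,0,0],[4.1,0.11,0,0,0],[4.1,0.11,0,0,0],[4.1,0.11,0,0,0],[4.1,0.11,0,0,0],[4.1,0.11,0,0,0],[4.1,0.11,0,0,0],[4.1,0.11,0,0,0],[4.1,0.11,0,0,0],[4.1,0.11,0,0,0],[4.1,0.11,0,0,0],[4.1,0.11,3,0,0],[0,0,3,0,0],[0,0,3,0,0],[0,0,0,0,0]],
  ],
)

```text
time: 4.58
position: [505.5, 350.2, 122.8]
eef_rot: [0.695, 0.719, -0.002, -0.001]
contact_force: [-0.3, -1.4, 0.1]
opening: 0.4
grip_force: 0.0
```

```bash
python3 -c "
from h import *
rel(506,346,37)"
```

```text
t 4.58 pos [505.5 350.2 122.8] y-heading 1.97 zaxis [-0.004 -0.002 -1.   ] F [-0.3 -1.4  0.1] T [-0.02 -0.11  0.04] open 0.4 grip 0.0
 shift cm [-0.4   0.07  8.58]
```

Call:
servo_tool(
  targets=[
    [[0,0,3,0,0],[0,0,3,0,0],[0,0,2.5,0,0],[0,0,0,0,0],[-1.0,0,0,0,0],[-0.8,0,0,0,0],[-0.8,0,0,0,0],[-0.8,0,0,0,0],[-0.8,0,0,0,0],[-0.8,0,0,0,0],[-0.8,0,0,0,0],[-0.8,0,0,0,0],[-0.8,0,0,0,0],[0,0,0,0,0]],
  ],
)

```text
time: 6.32
position: [508.7, 276.8, 39.6]
eef_rot: [0.695, 0.719, -0.0, 0.0]
contact_force: [1.4, 4.0, 1.4]
opening: 0.3
grip_force: 1.9
```

```bash
python3 -c "
from h import *
rel(506,270,37)"
```

```text
t 6.33 pos [508.7 276.8  39.6] y-heading 1.97 zaxis [ 0. -0. -1.] F [1.4 4.  1.4] T [ 0.67 -0.35  0.04] open 0.3 grip 1.9
 shift cm [-0.67 -0.29  0.26]
```

Call:
servo_tool(
  targets=[
    [[-0.3,0,0,0,0],[-0.3,0,0,0,0],[-0.2,0,0,0,0],[0,0,0,0,0],[0,0,0,0,0]],
  ],
)

```text
time: 6.95
position: [509.0, 273.3, 40.0]
eef_rot: [0.695, 0.719, 0.003, -0.001]
contact_force: [-2.6, 34.5, -0.5]
opening: 0.2
grip_force: 17.2
```

Call:
servo_tool(
  targets=[
    [[2.0,0,0,0,0],[4.0,0,0,0,0],[2.0,0,0,0,0],[0,0,-4,0,0.3],[0,0,-5,0,0.6],[0,0,-5,0,0.6],[0,0,0,0,0.6]],
  ],
)

```text
time: 7.82
position: [506.9, 349.5, 182.9]
eef_rot: [0.695, 0.719, 0.002, 0.001]
contact_force: [-0.3, -0.2, -1.1]
opening: 35.5
grip_force: 0.0
```

Run:
```python
from h import *
np.set_printoptions(precision=1,suppress=True)
im,D=capture("top");S,E=capture("side");C=cloud("top",D);Cs=cloud("side",E)
for n,X,d in(("top",C,D),("side",Cs,E)):
    m=(d>0)&(abs(X[...,0]-509)<22)&(X[...,1]>115)&(X[...,1]<194)&(X[...,2]>62)&(X[...,2]<80)
    P=X[m];r=cv2.minAreaRect(P[:,:2].astype(np.float32));print(n,len(P),r,np.median(P[:,2]),P.min(0),P.max(0))
    m=(d>0)&(abs(X[...,0]-509)<30)&(X[...,1]>115)&(X[...,1]<194)&(X[...,2]>24)&(X[...,2]<36)
    P=X[m];print(" skirt",len(P),P.min(0),P.max(0))
a=cv2.resize(im[260:330,190:310],(600,350),interpolation=cv2.INTER_CUBIC)
b=cv2.resize(S[180:260,225:325],(438,350),interpolation=cv2.INTER_CUBIC)
save("key",cv2.resize(np.hstack([a,b]),(800,270)))
rel(509,170,130)
```

```text
top 167 ((511.695556640625, 159.4930419921875), (18.58648681640625, 39.98109817504883), 3.1164004802703857) 71.62091074380848 [502.1 139.4  63.8] [520.8 179.5  75.8]
 skirt 193 [490.  136.9  24. ] [532.8 181.9  35.8]
side 82 ((512.018798828125, 159.2425537109375), (17.154508590698242, 47.626033782958984), 3.9076969623565674) 69.62400510984716 [502.9 135.6  62.3] [521.7 182.5  74. ]
 skirt 112 [482.  133.6  24. ] [532.9 193.2  36. ]
t 7.92 pos [505.6 348.8 179.1] y-heading 2.01 zaxis [-0. -0. -1.] F [ 0.4  0.3 -1. ] T [-0.  -0.1 -0. ] open 43.1 grip 0.0
 shift cm [-17.9  -0.3   4.9]
```

View pics/key.png

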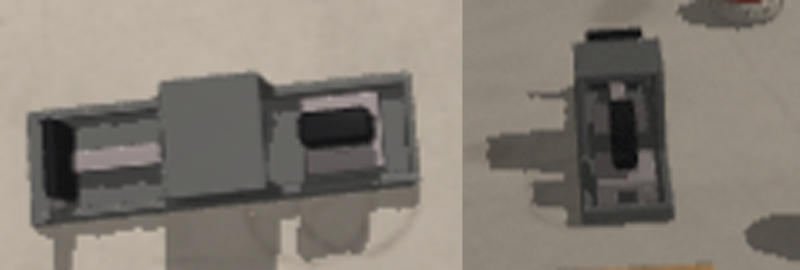

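The picture shows the key out on the ledge, its black handle at about (337,127) in the left part. Both views put it at (512,159) with its top at 71 mm, which matches 6+66.

Call:
servo_tool(
  targets=[
    [[-3.8,0,0,0,0.6],[-3.8,0,0,0,0.6],[-3.8,0,0,0,0.6],[-3.8,0,0,0,0.6],[-3.7,0,0,-0.012,0.6],[0,0,4,0,0.6],[0,0,4,0,0.6],[0,0,0,0,0.6],[0,0,0,0,0.6]],
  ],
)

```text
time: 9.05
position: [512.7, 160.5, 99.9]
eef_rot: [0.69, 0.724, -0.0, -0.0]
contact_force: [-0.6, -0.2, 0.0]
opening: 57.2
grip_force: 0.0
```

```bash
python3 -c "
from h import *
rel(511.8,159.4,33)"
```

```text
t 9.05 pos [512.7 160.5  99.9] y-heading 2.70 zaxis [-0.001 -0.    -1.   ] F [-0.6 -0.2  0. ] T [-0.01 -0.08  0.06] open 57.2 grip 0.0
 shift cm [-0.1  -0.09  6.69]
```

Call:
servo_tool(
  targets=[
    [[-0.1,-0.1,2.5,0,0.6],[0,0,2.5,0,0.6],[0,0,1.6,0,0.6],[0,0,0,0,0.6],[0,0,0,0,0],[0,0,0,0,0],[0,0,0,0,0],[0,0,0,0,0],[0,0,0,0,0],[0,0,0,0,0]],
  ],
  squeeze=45,
)

```text
time: 10.3
position: [512.1, 159.4, 34.1]
eef_rot: [0.69, 0.724, 0.0, 0.0]
contact_force: [0.4, -0.6, 6.3]
opening: 17.8
grip_force: 58.6
```

Run:
```python
from h import *
rel(511.8,159.4,33)
im=np.load("top0i.npy");D=np.load("top0.npy")
# foot crop rectified on plane z=68 (world): 0.25mm/px, centre (505.9,-252.3)
cx,cy=505.9,-252.3;c=camera_info("top");R=np.array(c["R"]);t=np.array(c["t"])
g=np.arange(-25,25,.125);X=np.stack(np.broadcast_arrays(cx-g[:,None],cy-g[None,:],68.),-1)@R.T+t
mx=(X[...,0]/X[...,2]*c["fx"]+c["cx"]).astype(np.float32);my=(X[...,1]/X[...,2]*c["fy"]+c["cy"]).astype(np.float32)
o=cv2.remap(im,mx,my,cv2.INTER_CUBIC)
S=np.array(capture("side")[0]);c=camera_info("side");R=np.array(c["R"]);t=np.array(c["t"])
X=np.stack(np.broadcast_arrays(cx-g[:,None],cy-g[None,:],68.),-1)@R.T+t
q=cv2.remap(S,(X[...,0]/X[...,2]*c["fx"]+c["cx"]).astype(np.float32),(X[...,1]/X[...,2]*c["fy"]+c["cy"]).astype(np.float32),cv2.INTER_CUBIC)
save("blade",np.hstack([o,q]))
```

```text
t 10.30 pos [512.1 159.4  34.1] y-heading 2.69 zaxis [ 0.001  0.    -1.   ] F [ 0.4 -0.6  6.3] T [ 0.03 -0.    0.05] open 17.8 grip 58.6
 shift cm [-0.   -0.03  0.11]
```

View pics/blade.png

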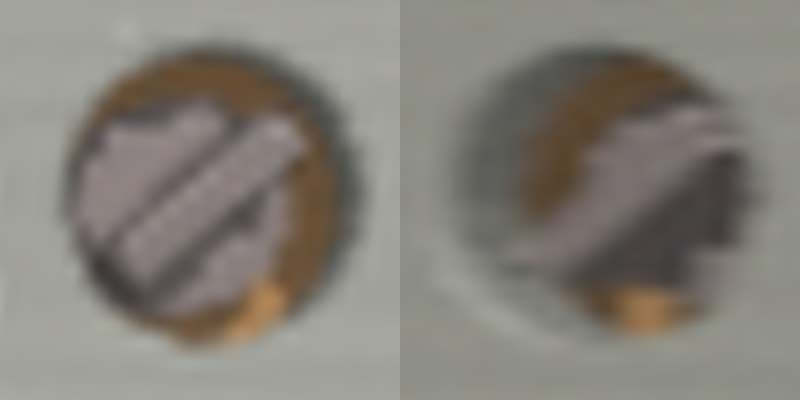

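The rectified crop shows the blade from (135,255) to (285,135). Its heading is therefore about 128.7°, which puts the foot at about −0.66 rad, and it lies centred in the hole at about (506.3, −253.6). The key is gripped with the pads 17.8 mm apart.

Call:
servo_tool(
  targets=[
    [[0,0,-1,0,0],[0,0,-2,0,0],[0,0,-4,0,0],[0,0,-4,0,0],[-2,-0.12,0,0,0],[-4,-0.25,0,0,0],[-4,-0.25,0,0,0],[-4,-0.25,0,0,0],[-4,-0.25,0,0,0],[-4,-0.25,0,0,0],[-4,-0.25,0,0,0],[-4,-0.25,0,0,0],[-4,-0.25,0,0,0],[-4,-0.25,0,0,0],[-3.2,-0.15,0,0,0],[0,0,0,-0.157,0],[0,0,0,-0.157,0],[0,0,0,-0.157,0],[0,0,0,-0.157,0],[0,0,0,0,0]],
  ],
)

```text
time: 12.85
position: [505.0, -253.5, 142.8]
eef_rot: [0.434, 0.901, 0.0, -0.001]
contact_force: [0.0, -0.2, -0.7]
opening: 17.9
grip_force: 58.4
```

Run:
```python
from h import *
np.set_printoptions(precision=1,suppress=True)
rel(506.3,-253.6,112)
im,D=capture("top");S,E=capture("side")
for n,X,d in(("top",cloud("top",D),D),("side",cloud("side",E),E)):
    m=(d>0)&(abs(X[...,0]-506)<30)&(abs(X[...,1]+253)<30)&(X[...,2]>110)&(X[...,2]<148)
    P=X[m]; print(n,len(P),P.min(0) if len(P) else 0,P.max(0) if len(P) else 0)
a=cv2.resize(im[225:325,370:530],(480,300),interpolation=cv2.INTER_CUBIC)
b=cv2.resize(S[250:380,220:330],(254,300),interpolation=cv2.INTER_CUBIC)
save("over",np.hstack([a,b]))
```

```text
t 12.85 pos [ 505.  -253.5  142.8] y-heading 38.59 zaxis [-0.  0. -1.] F [ 0.  -0.2 -0.7] T [-0.  -0.2 -0. ] open 17.9 grip 58.4
 shift cm [-0.1  0.1  3.1]
top 210 [ 476.3 -265.7  116.7] [ 527.3 -223.6  147.2]
side 533 [ 476.1 -283.   113.8] [ 533.  -241.9  147.9]
```

View pics/over.png

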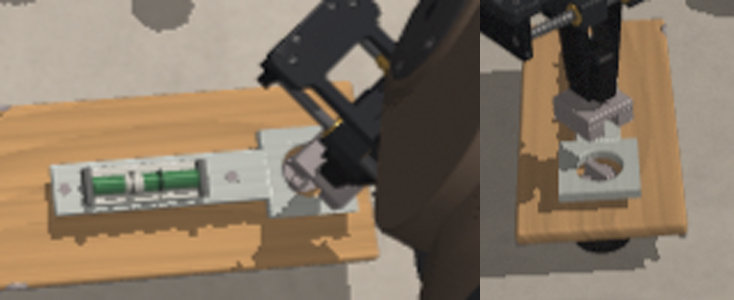

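The picture shows the key held square over the hole, with the vial still in view at (145,183). Next: centre it and go down.

Call:
servo_tool(
  targets=[
    [[-0.1,0.1,1.5,0,0],[0,0,1.5,0,0],[0,0,1.0,0,0],[0,0,0.3,0,0],[0,0,0.3,0,0],[0,0,0,0,0],[0,0,0,0,0]],
  ],
)

```text
time: 13.82
position: [507.4, -253.5, 98.0]
eef_rot: [0.433, 0.901, -0.0, 0.0]
contact_force: [-1.0, 0.3, 1.0]
opening: 17.9
grip_force: 58.4
```

Call:
servo_tool(
  targets=[
    [[0,0,0.2,0,0],[0,0,0.2,0,0],[0,0,0,0,0],[0,0,0,0,0]],
  ],
)

```text
time: 14.32
position: [507.4, -253.5, 93.8]
eef_rot: [0.433, 0.901, 0.0, 0.0]
contact_force: [-0.2, 1.8, 3.7]
opening: 17.8
grip_force: 58.5
```

Call:
servo_tool(
  targets=[
    [[0,0,0.2,0,0],[0,0,0.2,0,0],[0,0,0,0,0],[0,0,0,0,0]],
  ],
)

```text
time: 14.82
position: [507.4, -253.5, 89.7]
eef_rot: [0.433, 0.901, 0.0, 0.0]
contact_force: [0.5, 2.8, 5.3]
opening: 17.9
grip_force: 58.6
```

Call:
servo_tool(
  targets=[
    [[0,0,0.15,0,0],[0,0,0,0,0],[0,0,0,0,0]],
  ],
)

```text
time: 15.2
position: [507.5, -253.5, 88.6]
eef_rot: [0.433, 0.901, 0.0, 0.0]
contact_force: [-0.2, 4.1, 9.9]
opening: 17.9
grip_force: 58.7
```

Call:
servo_tool(
  targets=[
    [[0,0,0.1,0,0],[0,0,0,0,0],[0,0,0,0,0]],
  ],
)

```text
time: 15.58
position: [507.5, -253.5, 88.0]
eef_rot: [0.433, 0.901, -0.0, 0.0]
contact_force: [-1.4, 3.6, 13.0]
opening: 17.8
grip_force: 58.8
```

Call:
servo_tool(
  targets=[
    [[0,0,0,0.08,0],[0,0,0,0.08,0],[0,0,0,0.08,0],[0,0,0,0,0],[0,0,0,0,0]],
  ],
)

```text
time: 16.2
position: [507.0, -253.3, 88.5]
eef_rot: [0.537, 0.843, -0.0, 0.0]
contact_force: [-5.2, 4.4, 21.5]
opening: 17.8
grip_force: 58.8
```

```bash
python3 -c "
from h import *
rel(507,-253.5,88)"
```

```text
t 16.20 pos [ 507.  -253.3   88.5] y-heading 24.97 zaxis [-0. -0. -1.] F [-5.2  4.4 21.5] T [1.56 0.88 0.4 ] open 17.8 grip 58.8
 shift cm [-0.01 -0.01  0.05]
```

Call:
servo_tool(
  targets=[
    [[0,0,-0.12,0.07,0],[0,0,-0.06,0.07,0],[0,0,-0.06,0.07,0],[0,0,-0.05,0.07,0],[0,0,0,0,0],[0,0,0,0,0]],
  ],
)

```text
time: 16.95
position: [506.9, -253.3, 90.8]
eef_rot: [0.65, 0.76, -0.0, -0.0]
contact_force: [-4.8, 5.5, 14.5]
opening: 17.7
grip_force: 58.5
```

```bash
cat >> h.py <<'E'
def vial(name):
    "rectify vial strip (8px/mm) seen from top and print green gaps"
    im=capture("top")[0];c=camera_info("top");R=np.array(c["R"]);t=np.array(c["t"])
    a=np.radians(0.7);ux=np.array([np.cos(a),np.sin(a)]);uy=np.array([-np.sin(a),np.cos(a)])
    F=np.array([506.3,-253.6])+118*uy; g=np.arange(-45,45,.125);w=np.arange(-12,12,.125)
    xy=F+w[::-1,None,None]*ux-g[None,:,None]*uy
    X=np.concatenate([xy,np.full(xy.shape[:2]+(1,),75.)],-1)@R.T+t
    o=cv2.remap(im,(X[...,0]/X[...,2]*c["fx"]+c["cx"]).astype(np.float32),(X[...,1]/X[...,2]*c["fy"]+c["cy"]).astype(np.float32),cv2.INTER_CUBIC)
    save(name,o);return o,g
E
python3 -c "
from h import *
rel(507,-253.5,88)
o,g=vial('v1')
h=cv2.cvtColor(o,cv2.COLOR_RGB2HSV);gr=(h[...,1]>90)&(h[...,0]>40)&(h[...,0]<90)
r=np.where(gr.sum(1)>200)[0];print('green rows',r.min(),r.max())
m=o[r.min()+8:r.max()-8].mean((0,2)).round().astype(int)
for i in range(0,720,16): print(-g[i],m[i],end=' | ')
"
```

```text
t 16.95 pos [ 506.9 -253.3   90.8] y-heading 8.92 zaxis [-0.001  0.    -1.   ] F [-4.8  5.5 14.5] T [1.14 0.69 0.28] open 17.7 grip 58.5
 shift cm [-0.02  0.01  0.28]
green rows 62 107
45.0 91 | 43.0 74 | 41.0 100 | 39.0 103 | 37.0 99 | 35.0 112 | 33.0 114 | 31.0 110 | 29.0 109 | 27.0 110 | 25.0 111 | 23.0 111 | 21.0 111 | 19.0 112 | 17.0 111 | 15.0 107 | 13.0 101 | 11.0 91 | 9.0 60 | 7.0 63 | 5.0 56 | 3.0 55 | 1.0 60 | -1.0 62 | -3.0 64 | -5.0 66 | -7.0 67 | -9.0 68 | -11.0 68 | -13.0 69 | -15.0 70 | -17.0 70 | -19.0 70 | -21.0 76 | -23.0 92 | -25.0 104 | -27.0 103 | -29.0 106 | -31.0 106 | -33.0 106 | -35.0 99 | -37.0 91 | -39.0 102 | -41.0 123 | -43.0 176 |
```

View pics/v1.png

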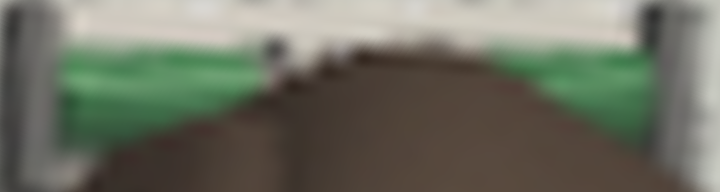

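The forearm hides the middle of the vial from above, between x≈270 and 500. I'll check the side view.

Run:
```python
from h import *
S,E=capture("side");T,_=capture("top")
save("s2",np.hstack([cv2.resize(S[235:365,210:330],(480,520),interpolation=cv2.INTER_CUBIC),cv2.resize(T[255:320,385:425+0],(320,520),interpolation=cv2.INTER_CUBIC)]))
```

```text
(no output)
```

View pics/s2.png

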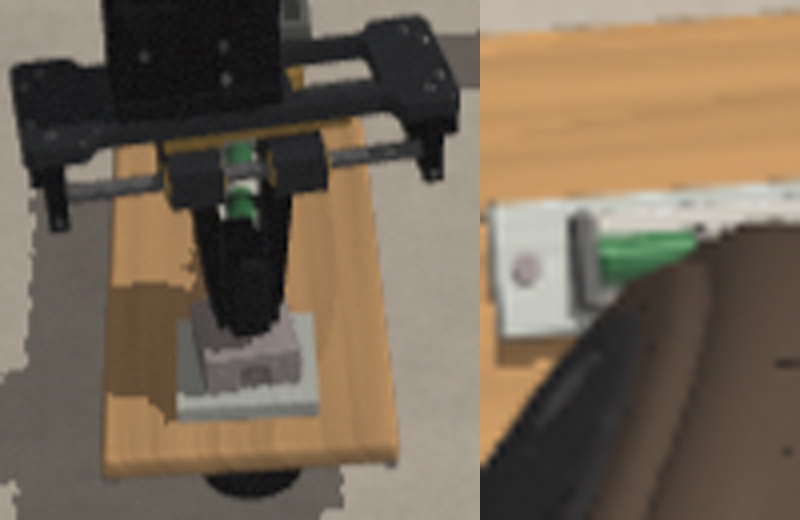

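The side view shows the vial through the gap in the gripper: green at (240,152) and (240,205), and the gripper rod across it at about row 170. I'll map those rows to vial coordinates, using the first picture for reference.

```bash
cat >> h.py <<'E'
def prof(S,zc,lo=-40,hi=41,w=2,tilt=0.0):
    c=camera_info("side");R=np.array(c["R"]);t=np.array(c["t"])
    a=np.radians(0.7);ux=np.array([np.cos(a),np.sin(a)]);uy=np.array([-np.sin(a),np.cos(a)])
    F=np.array([506.0,-253.6])+118*uy;out=[]
    for s in np.arange(lo,hi,1.5):
        p=[np.r_[F+s*uy+k*ux,zc+tilt*s] for k in(-w,0,w)]
        q=np.array(p)@R.T+t;uv=(q[:,:2]/q[:,2:]*c["fx"]+[c["cx"],c["cy"]]).astype(np.float32)
        px=cv2.remap(S,uv[None,:,0].copy(),uv[None,:,1].copy(),cv2.INTER_LINEAR)[0].mean(0).astype(int)
        out.append("%.1f(%d,%d):%s"%(s,*uv[1].round(),px))
    print(" ".join(out))
E
python3 - <<'E'
from h import *
T=np.load("top0i.npy");D=np.load("top0.npy");C=cloud("top",D)
h=cv2.cvtColor(T,cv2.COLOR_RGB2HSV);v,u=np.mgrid[0:480,0:640]
g=(h[...,1]>90)&(h[...,0]>40)&(h[...,0]<90)&(u>380)&(u<455)&(v>265)&(v<305)&(D>0)
P=C[g];print(len(P),P.min(0).round(1),P.max(0).round(1),np.median(P,0).round(1),np.percentile(P[:,2],[10,90]))
S0=cv2.imread("pics/side0.png")[...,::-1].copy()
prof(S0,np.median(P[:,2]))
print()
S=capture("side")[0];prof(S,np.median(P[:,2])-8)
save("s3",np.hstack([cv2.resize(S[262:298,255:285],(360,432),interpolation=cv2.INTER_CUBIC),cv2.resize(S0[262:298,255:285],(360,432),interpolation=cv2.INTER_CUBIC)]))
E
```

```text
108 [ 499.9 -170.4   80.5] [510.1 -98.9  89.7] [ 504.  -143.1   85.3] [83.23221749 87.51635559]
-40.0(270,289):[62 80 62] -38.5(270,288):[53 81 57] -37.0(270,288):[50 82 55] -35.5(270,287):[50 83 55] -34.0(270,287):[51 84 56] -32.5(270,286):[51 85 56] -31.0(270,286):[51 85 57] -29.5(270,285):[51 85 56] -28.0(270,285):[51 84 56] -26.5(269,285):[49 82 54] -25.0(269,284):[47 80 52] -23.5(269,284):[44 78 50] -22.0(269,283):[42 75 47] -20.5(269,283):[40 73 46] -19.0(269,282):[39 72 45] -17.5(269,282):[37 70 44] -16.0(269,281):[35 65 41] -14.5(269,281):[32 59 37] -13.0(269,281):[33 56 38] -11.5(269,280):[34 53 38] -10.0(269,280):[39 61 43] -8.5(269,279):[46 71 50] -7.0(269,279):[50 79 55] -5.5(269,278):[52 83 57] -4.0(269,278):[58 89 62] -2.5(269,277):[74 98 75] -1.0(269,277):[ 91 108  88] 0.5(269,277):[110 121 104] 2.0(269,276):[129 133 120] 3.5(269,276):[137 137 126] 5.0(269,275):[140 137 128] 6.5(269,275):[139 135 127] 8.0(269,274):[132 128 122] 9.5(269,274):[125 121 115] 11.0(269,274):[113 114 106] 12.5(269,273):[102 106  96] 14.0(269,273):[86 99 84] 15.5(269,272):[67 91 69] 17.0(269,2
[... 1075 characters left out ...]
1.0(269,280):[134 135 124] 0.5(269,280):[131 128 120] 2.0(269,280):[100  97  93] 3.5(269,279):[68 67 66] 5.0(269,279):[66 65 64] 6.5(269,278):[71 70 69] 8.0(269,278):[75 74 74] 9.5(269,277):[79 78 77] 11.0(269,277):[83 81 81] 12.5(269,277):[83 83 81] 14.0(269,276):[82 84 81] 15.5(269,276):[77 85 77] 17.0(269,275):[71 87 72] 18.5(269,275):[65 90 69] 20.0(269,274):[60 92 65] 21.5(269,274):[55 93 62] 23.0(269,274):[54 92 61] 24.5(269,273):[53 91 60] 26.0(269,273):[52 91 60] 27.5(269,272):[52 90 59] 29.0(269,272):[52 90 60] 30.5(269,271):[55 90 62] 32.0(269,271):[59 90 64] 33.5(269,271):[68 89 65] 35.0(269,270):[77 88 66] 36.5(269,270):[85 86 63] 38.0(269,269):[91 82 57] 39.5(269,269):[96 78 50]
```

View pics/s3.png

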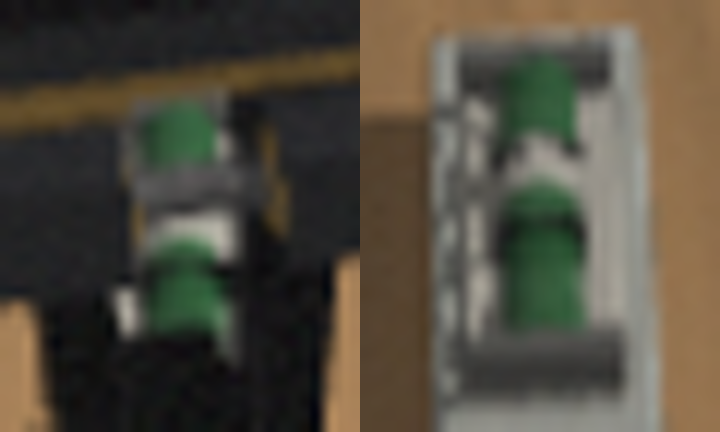

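Line-to-bubble-edge distances give a bubble centre of about +8.4 mm at first and about +4.4 mm now, possibly still moving. I'll let it settle and measure again.

Call:
servo_tool(
  targets=[
    [[0,0,0,0,0],[0,0,0,0,0],[0,0,0,0,0],[0,0,0,0,0],[0,0,0,0,0],[0,0,0,0,0],[0,0,0,0,0],[0,0,0,0,0],[0,0,0,0,0],[0,0,0,0,0]],
  ],
)

```text
time: 18.4
position: [506.9, -253.3, 90.8]
eef_rot: [0.65, 0.76, -0.0, -0.0]
contact_force: [-3.6, 4.4, 14.3]
opening: 18.0
grip_force: 58.5
```

```bash
cat >> h.py <<'E'
def bub(zc=77):
    S=capture("side")[0];prof(S,zc,-26,6);return S
E
python3 -c "
from h import *
bub()"
```

```text
-26.0(270,288):[46 79 52] -24.5(270,288):[47 83 54] -23.0(270,287):[48 87 55] -21.5(270,287):[46 86 54] -20.0(270,286):[44 84 53] -18.5(270,286):[43 82 52] -17.0(270,285):[43 80 50] -15.5(270,285):[42 75 48] -14.0(270,284):[40 68 45] -12.5(270,284):[39 63 44] -11.0(270,283):[44 69 48] -9.5(270,283):[49 76 54] -8.0(269,283):[62 90 65] -6.5(269,282):[ 76 106  78] -5.0(269,282):[ 97 121  96] -3.5(269,281):[121 135 115] -2.0(269,281):[135 141 127] -0.5(269,280):[134 136 125] 1.0(269,280):[130 127 120] 2.5(269,280):[98 97 93] 4.0(269,279):[67 67 66] 5.5(269,279):[65 65 65]
```

Call:
servo_tool(
  targets=[
    [[0,0,-0.05,0.07,0],[0,0,-0.06,0.07,0],[0,0,-0.06,0.07,0],[0,0,-0.06,0.07,0],[0,0,-0.06,0.07,0],[0,0,-0.01,0.02,0],[0,0,0,0,0],[0,0,0,0,0],[0,0,0,0,0],[0,0,0,0,0],[0,0,0,0,0],[0,0,0,0,0],[0,0,0,0,0],[0,0,0,0,0],[0,0,0,0,0],[0,0,0,0,0]],
  ],
)

```text
time: 20.45
position: [506.6, -253.1, 93.7]
eef_rot: [0.779, 0.628, -0.0, -0.001]
contact_force: [-5.9, 4.5, 14.6]
opening: 17.9
grip_force: 58.6
```

```bash
python3 -c "
from h import *
rel(507,-253.5,88)
S=bub(78.5)
C=np.hstack([cv2.resize(S[250:310,245:295],(500,600),interpolation=cv2.INTER_CUBIC),cv2.resize(S[305:345,245:300],(300,600))*0+0]);
b=cv2.resize(S[310:350,245:300],(300,218),interpolation=cv2.INTER_CUBIC);C[:218,500:]=b;save('s4',C)"
```

```text
t 20.45 pos [ 506.6 -253.1   93.7] y-heading -12.27 zaxis [-0.001  0.    -1.   ] F [-5.9  4.5 14.6] T [1.22 0.83 0.29] open 17.9 grip 58.6
 shift cm [-0.03  0.05  0.57]
-26.0(270,287):[35 57 40] -24.5(270,287):[40 70 47] -23.0(270,286):[44 78 51] -21.5(270,286):[47 85 54] -20.0(270,286):[46 83 53] -18.5(270,285):[44 82 52] -17.0(270,285):[41 76 49] -15.5(270,284):[39 70 45] -14.0(270,284):[38 63 43] -12.5(270,283):[38 56 41] -11.0(269,283):[44 57 45] -9.5(269,282):[64 75 63] -8.0(269,282):[83 91 80] -6.5(269,282):[ 99 103  93] -5.0(269,281):[114 115 107] -3.5(269,281):[120 119 111] -2.0(269,280):[123 120 112] -0.5(269,280):[119 115 107] 1.0(269,279):[108 104  97] 2.5(269,279):[96 92 86] 4.0(269,278):[77 74 69] 5.5(269,278):[58 57 53]
```

View pics/s4.png

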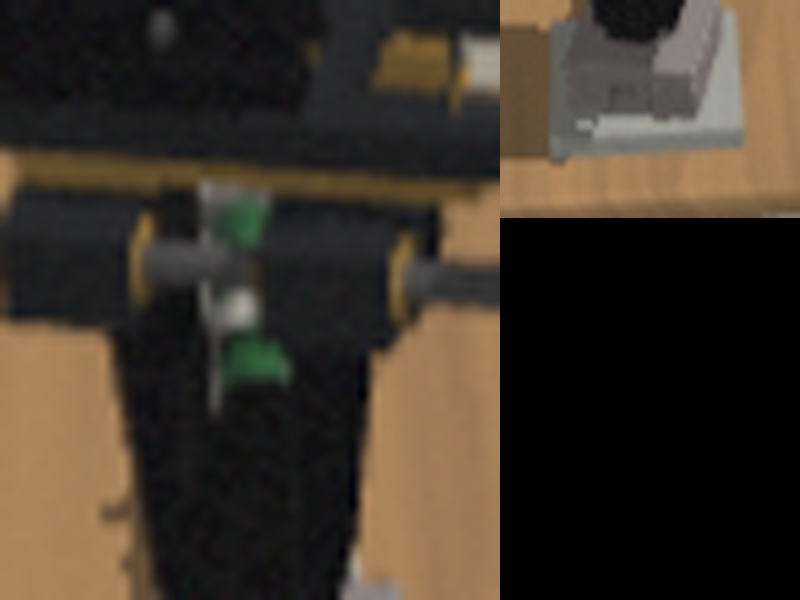

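The bubble now looks roughly centred, but the finger narrows the view. The slot has play, so I can turn the key back without moving the foot and get the earlier clear view.

Call:
servo_tool(
  targets=[
    [[0,0,0,-0.08,0],[0,0,0,-0.08,0],[0,0,0,-0.08,0],[0,0,0,-0.06,0],[0,0,0,0,0],[0,0,0,0,0],[0,0,0,0,0],[0,0,0,0,0],[0,0,0,0,0],[0,0,0,0,0],[0,0,0,0,0],[0,0,0,0,0],[0,0,0,0,0],[0,0,0,0,0]],
  ],
)

```text
time: 22.25
position: [507.8, -254.1, 93.6]
eef_rot: [0.676, 0.737, -0.0, 0.001]
contact_force: [-0.2, 1.0, 7.1]
opening: 18.1
grip_force: 58.3
```

```bash
python3 -c "
from h import *
rel(507,-253.5,88)
S=bub(78.4)
save('s5',cv2.resize(S[262:298,255:285],(500,600),interpolation=cv2.INTER_CUBIC))"
```

```text
t 22.25 pos [ 507.8 -254.1   93.6] y-heading 4.88 zaxis [ 0.001 -0.001 -1.   ] F [-0.2  1.   7.1] T [ 0.21 -0.19  0.05] open 18.1 grip 58.3
 shift cm [ 0.07 -0.08  0.56]
-26.0(270,287):[41 68 45] -24.5(270,287):[46 78 51] -23.0(270,286):[46 82 53] -21.5(270,286):[46 85 54] -20.0(270,286):[45 84 53] -18.5(270,285):[44 83 52] -17.0(270,285):[43 79 50] -15.5(270,284):[42 76 48] -14.0(270,284):[42 71 47] -12.5(270,283):[44 66 47] -11.0(269,283):[55 70 55] -9.5(269,282):[88 96 83] -8.0(269,282):[120 123 111] -6.5(269,282):[141 141 129] -5.0(269,281):[161 159 148] -3.5(269,281):[164 161 151] -2.0(269,280):[163 159 149] -0.5(269,280):[154 151 141] 1.0(269,279):[140 137 129] 2.5(269,279):[123 121 114] 4.0(269,278):[98 96 91] 5.5(269,278):[73 71 69]
```

View pics/s5.png

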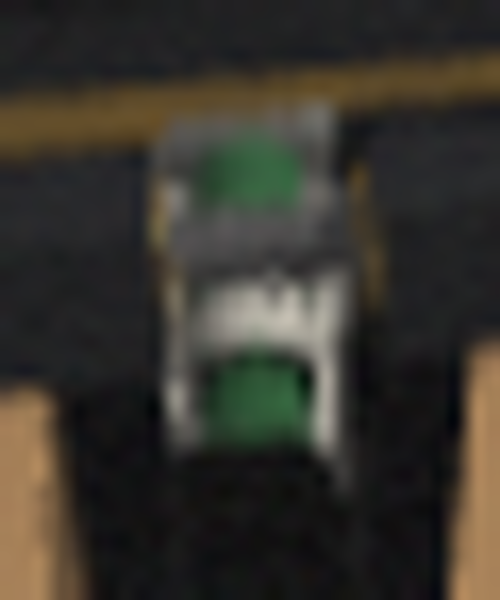

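The near edge of the bubble is about 4 mm inside the near line, so its centre is at about +0.5 to +1 mm. I'll take up the play again, add a small trim and press firmly.

Call:
servo_tool(
  targets=[
    [[0,0,0.05,0.08,0],[0,0,0,0.08,0],[0,0,0,0.08,0],[0,0,0,0.06,0],[0,0,0,0.05,0],[0,0,0,0,0],[0,0,0,0,0],[0,0,0,0,0],[0,0,0,0,0],[0,0,0,0,0],[0,0,0,0,0],[0,0,0,0,0],[0,0,0,0,0],[0,0,0,0,0],[0,0,0,0,0]],
  ],
)

```text
time: 24.18
position: [506.4, -254.2, 93.9]
eef_rot: [0.794, 0.608, -0.001, 0.0]
contact_force: [-9.4, -2.0, 22.1]
opening: 17.7
grip_force: 58.7
```

```bash
python3 -c "
from h import *
rel(507,-253.5,88)
S,E=capture('side');prof(S,78.5,-26,6)
C=cloud('side',E);z=C[...,2];a=np.radians(.7)
uy=np.array([-np.sin(a),np.cos(a)]);ux=np.array([np.cos(a),np.sin(a)]);d=C[...,:2]-[506.3,-253.6]
p=d@ux;q=d@uy
for n,m in(('plate front',(abs(p)<26)&(q>-30)&(q<-22)&(z>55)&(z<80)),('board',(abs(p)>40)&(abs(p)<60)&(abs(q)<30)&(z>45)&(z<66))): print(n,m.sum(),np.percentile(z[m&(E>0)],[25,50,75]).round(1))
"
```

```text
t 24.18 pos [ 506.4 -254.2   93.9] y-heading -15.12 zaxis [-0.001 -0.001 -1.   ] F [-9.4 -2.  22.1] T [-0.06  1.98  0.18] open 17.7 grip 58.7
 shift cm [0.09 0.04 0.59]
-26.0(270,287):[40 63 44] -24.5(270,287):[44 74 50] -23.0(270,286):[47 81 53] -21.5(270,286):[48 86 55] -20.0(270,286):[44 81 51] -18.5(270,285):[41 75 48] -17.0(270,285):[38 66 44] -15.5(270,284):[34 55 39] -14.0(270,284):[35 49 38] -12.5(270,283):[37 45 39] -11.0(269,283):[42 45 42] -9.5(269,282):[51 54 50] -8.0(269,282):[60 61 59] -6.5(269,282):[64 65 61] -5.0(269,281):[68 67 64] -3.5(269,281):[70 68 64] -2.0(269,280):[68 66 61] -0.5(269,280):[66 64 59] 1.0(269,279):[62 60 55] 2.5(269,279):[57 55 51] 4.0(269,278):[48 47 44] 5.5(269,278):[40 38 37]
plate front 218 [61.  64.3 66.8]
board 466 [55.4 56.3 57.1]
```

```bash
python3 -c "
from station import job
print(job.finish_job())"
```

```text
the job is handed in; nothing more can be done
None
```

The job is handed in at about 24 s: the key is still gripped and pressing the level flat with about 22 N, the bubble is within about 1 mm of the middle by my estimate (the gripper hid its far edge), and the tumbler, tin and can were left alone.

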